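# Seat the canvas carrier on the pouring turntable

## Task

The round wooden canvas carrier is lying loose on the turntable's hub, with the notch in its rim away from the driving pin on the metal arm beneath. Without lifting it, push it round with a fingertip (its posts are there to push against, either way round) until the notch stands over the pin, then press down on the middle of its black cap until it snaps fully home, level and flat on the hub, and let go. Leave the cups and the jug around it where they stand.

Things in the scene. Friction and masses are not known exactly. Their poses are not given: they have to be found in the camera images.
- turntable: Black turntable standing fixed on the work surface, 226 mm across, its head's top 85 mm up; its spindle is locked, so it does not turn. Origin: centre of its underside, on the work surface; z up. From the hub on its head a 32 mm wide aluminium arm runs along this frame's +x, ends 129 mm from the axis, 24 mm beyond the carrier's rim, and so shows from above where the pin is.
- hub_seat (a point): Centre of the upper face of the aluminium flange (120 mm across) bolted on the turntable's head, on the turntable's axis, 93 mm above the work surface: the carrier's seat. A centre spigot, hidden under the carrier's cap, rises from it with four spring balls in its side.
- drive_pin (a point): Top of the driving pin: fixed upright steel pin, 10 mm diameter with a tapered top 5 mm wide, 92 mm from the turntable's axis on the arm, standing 5.5 mm above the flange's face. It is hidden under the carrier at the start.
- carrier: Loose canvas carrier, 0.3 to 0.5 kg: wooden disc 210 mm across, 9 mm thick, with a black cap in the middle and four posts. Origin: centre of its underside; z up; +x points to its notch. The spigot keeps it centred (1 mm play). At the start it rests level on the balls, underside 8 to 9 mm above the flange, clear of the pin; it turns easily there (under 1 N at a post) and stops when the push stops.
- rim_notch (a point): Point in the carrier's notch, on its centre line, 92 mm from the carrier's centre, at the underside: it stands over the pin when lined up. The notch is a U in the rim, 16 mm wide, open outward and 25 mm deep. With the pin within about 3 mm of its centre line the carrier can go down; elsewhere the pin keeps that side up.
- post (a point): Top of the post nearest the notch on its left (45 degrees counter-clockwise from the carrier's +x, seen from above). Four like it stand at 45, 135, 225 and 315 degrees, their axes 75 mm from the carrier's centre: round, 16 mm thick (18 mm at the rubber top), 32 mm tall above the disc's upper face.
- cap_top (a point): Centre of the flat top of the carrier's black cap (66 mm across, 32 mm above the underside): the place to press. About 133.5 mm above the work surface at the start, 125 mm when seated. With the notch over the pin some 5 to 12 N straight down snaps the carrier over the balls onto the flange, where it stays by itself.
- cup_white: Bystander: white disposable cup, 90 mm across, 118 mm tall, very light. Origin: centre of its underside.
- cup_tall: Bystander: clear disposable cup, 90 mm across, 120 mm tall, very light. Origin: centre of its underside.
- cup_short: Bystander: clear disposable cup, 86 mm across, 100 mm tall, very light. Origin: centre of its underside.
- brush_cup: Bystander: clear cup of brushes, 107 mm across, 167 mm tall. Origin: centre of its underside.
- pouring_jug: Bystander: black pouring jug, 96 x 144 mm, 198 mm tall. Origin: centre of its underside.

How it is judged (in metres and radians):
On the way:
1. the carrier is turned until its notch stands over the driving pin (horizontal distance between rim_notch and drive_pin below 0.006 m), for 0.1 s.
At the end, for the whole second after the job is handed in: The notch holds the driving pin (within 6 mm of it in plan), the carrier lies flat on the flange (underside less than 1.8 mm above it, tilted less than 0.025 rad) and is at rest (horizontal distance between rim_notch and drive_pin below 0.006 m and z of carrier in the frame of turntable below 0.0948 m and angle between carrier's own z axis and vertical below 0.025 rad and linear speed of carrier below 0.01 m/s); the robot touches nothing.
It fails at once if the carrier is lifted (its underside over 20 mm above the flange) or tipped by more than 0.2 rad (z of carrier in the frame of turntable above 0.113 m or angle between carrier's own z axis and vertical above 0.2 rad).
It fails at once if a cup or the jug is moved by more than 30 mm (distance of any of cup_white, cup_tall, cup_short, brush_cup, pouring_jug from where it was at the start of the episode above 0.03 m).
It also fails if it takes over 58 s, if anything falls off the work surface, if the arm or the gripper's body presses on something with over 40 N, if the wrist force passes 120 N, or if a joint passes its speed limit or range.

## Robot

A 6-joint arm with a two-finger parallel gripper is mounted at the origin on the work surface; the furniture and walls round the work are solid. World frame = base frame: x ahead of the robot, y to its left, z up, the work surface at z = 0. Lengths are in mm, angles in degrees, forces in N, time in s.
With the tool pointing down it reaches from about 350 to 850 mm from the base axis. Payload 8.1 kg.
Tool frame: the origin (TCP) lies at the very end of the fingers, on their centre line; the grasp point (between the pads) lies grip_depth behind it (grip_depth is the distance from the TCP to the grasp point, in mm); z points along the fingers, y is the direction in which the jaws open and shut (so a half turn about z gives the same grasp; the last joint's range is limited). The gripper opens to 85 mm and grips with 20 to 120 N. Pads are 22 mm wide; open, the fingers measure 114 mm over their backs; the gripper's body (76 mm by 85 mm) begins 54 mm behind the grasp point. The pads swing forward as they close: fully open they stand 13 mm farther back than shut.
Start: joints at [-4.893, 7.471, 85.268, -0, 87.261, -4.893], TCP at [600.004, 0.022, 231.292] pointing down, gripper open.
Joint ranges: [-169.43, 169.43], [-51.17, 129.36], [1.28, 143.12], [-76.62, 256.62], [0, 156.53], [-152.29, 152.29]. Speed limits (degrees/s): [136.94, 136.94, 159.86, 180, 180, 180].

## Interface

Orientations are given as [roll, pitch, yaw] about the fixed x, y, z axes, in that order (R = Rz(yaw) Ry(pitch) Rx(roll)).
In Python, from bench import * gives the robot as it stands.
- The arm moves only by the tool step_arm, never from a script. Its argument "plan" is a list of rows, each an object of numbers: "grip": the finger opening in cm, from 0 to 8.54; "tx", "ty", "tz": the shift along the tool's x, y, z in cm; "ax", "ay", "az": the turn, a rotation vector about the tool's x, y, z in degrees. In form: [{"grip": .., "tx": .., "ty": .., "tz": .., "ax": .., "ay": .., "az": ..}, ...]. A call has 1 to 8 rows; each row shifts and turns the commanded pose from where the row before left it, along the tool's axes as they then stand; what a row does not reach is not made up. A row lasts 1/12 s, in which the tool goes at most 41.7 mm and 7.16 degrees, less where a joint would pass 70% of its speed; a pose out of reach is approached as far as the arm can. A call with a gripper value outside its range is refused whole. The fingers move at their own pace and stop on an object; "newtons" is the grip in N (left out, the last holds). Time passes only in rows, so rows that do not move let the fingers close. It gives the time, the measured TCP pose, the force and the opening at its end, in the units of the state.
- sense(): the state, without advancing time (a new reading comes with each control period).
- snapshot(name): name is "scene" or "side" or "wrist"; returns the picture (480x640x3 uint8, red, green, blue); there is no depth.
- camera_model(name): a dict with "intrinsics" (3x3 intrinsics, pixels), "dist_coeffs" ([k1, k2, p1, p2, k3] as OpenCV has them; the pictures are not rectified), "pose" (4x4, takes a point from camera to world coordinates); the wrist camera has in their place "T_tool_cam" (4x4, takes a point from camera to tool coordinates, whose origin is the TCP and whose axes are the flange's). Camera axes: x right, y down, z forward; pixel columns grow to the right and rows downward; lengths in mm; the calibration is good to about 2 mm. A picture is of the moment at which its call begins: read the wrist's pose just before it. camera_model takes no time and is no camera call.
- hand_in(): hands the job in, once; it reports no verdict.
The state is a dict: "time": time; "joint_pos": joint angles; "qd": joint speeds; "joint_efforts": joint torques, N m; "tool_pos": TCP position; "tcp_rot": TCP orientation; "ft_force": force on the tool from outside, world axes, zero at the start; "wrist_torque": the same for the moment, N m; "finger_gap": finger opening in mm.
Only numpy, scipy, OpenCV 4.12 (cv2) and the standard library are available. Lean on these libraries where they do the work, as an engineer would, in place of code of your own. Each camera call takes 0.05 s, during which the arm holds its last target.

## Working session

There is one attempt and no reset: what is moved stays moved. The work goes in short steps, Python scripts to look and compute and a tool call to move; the robot and the scene stay as the last step left them, time stands still between calls to the robot, and variables do not carry over. Pictures are saved under pics/ and viewed, and the job is handed in when it is done.

Besides the shell and the picture viewer there is one more tool, called after ">>>" as name([rows], argument=value, ...), one row to a line, values as JSON. step_arm: Moves the arm, as the interface text tells. Its arguments: {"type":"object","properties":{"plan":{"type":"array","items":{"type":"object","properties":{"grip":{"type":"number"},"tx":{"type":"number"},"ty":{"type":"number"},"tz":{"type":"number"},"ax":{"type":"number"},"ay":{"type":"number"},"az":{"type":"number"}}}},"newtons":{"type":"number"}},"required":["plan"]}

```bash
mkdir -p pics; python3 - <<'E'
from bench import *
import cv2
s=sense();print(s)
for n in("scene","side","wrist"):
    cv2.imwrite(f"pics/{n}0.png",snapshot(n)[:,:,::-1]); print(n,camera_model(n))
E
```

```text
{'time': 0.0, 'joint_pos': array([-4.89328043e+00,  7.51392282e+00,  8.53294759e+01, -4.90370945e-04,
        8.72603393e+01, -4.89360631e+00]), 'qd': array([ 0.01853536,  0.06785686,  0.09550756,  0.02818586, -0.0005254 ,
        0.16984298]), 'joint_efforts': array([-1.90700346e-03, -5.69404185e+01, -5.00557995e+01, -2.19391650e-04,
        1.44415747e-02,  7.24149572e-05]), 'tool_pos': array([5.99458814e+02, 6.32314753e-02, 2.30254890e+02]), 'tcp_rot': array([-1.79896598e+02, -8.36146343e-03,  9.00003422e+01]), 'ft_force': array([0.28379099, 0.09276304, 0.01385877]), 'wrist_torque': array([-0.00588942, -0.01583459, -0.00418147]), 'finger_gap': 85.61266339413345}
scene {'intrinsics': array([[579.38101493,   0.        , 329.76787389],
       [  0.        , 579.38101493, 237.751884  ],
       [  0.        ,   0.        ,   1.        ]]), 'dist_coeffs': array([-0.1483139,  0.       ,  0.       ,  0.       ,  0.       ]), 'pose': array([[-6.21654669e-01, -4.64398194e-01,  6.30777131e-01,
        -2.84326249e+02],
       [-7.83188097e-01,  3.55437847e-01, -5.10176775e-01,
         7.197
[... 713 characters left out ...]
[ 0.00000000e+00,  0.00000000e+00,  0.00000000e+00,
         1.00000000e+00]])}
wrist {'intrinsics': array([[383.6515218 ,   0.        , 324.20448324],
       [  0.        , 383.6515218 , 233.82766186],
       [  0.        ,   0.        ,   1.        ]]), 'dist_coeffs': array([-0.05635329,  0.        ,  0.        ,  0.        ,  0.        ]), 'T_tool_cam': array([[-7.01485120e-05, -9.58431190e-01, -2.85323762e-01,
         7.30673790e+01],
       [ 9.99999915e-01,  4.85616490e-05, -4.08979274e-04,
         1.09559780e+00],
       [ 4.05834284e-04, -2.85323767e-01,  9.58431105e-01,
        -1.41552360e+02],
       [ 0.00000000e+00,  0.00000000e+00,  0.00000000e+00,
         1.00000000e+00]])}
```

View pics/scene0.png

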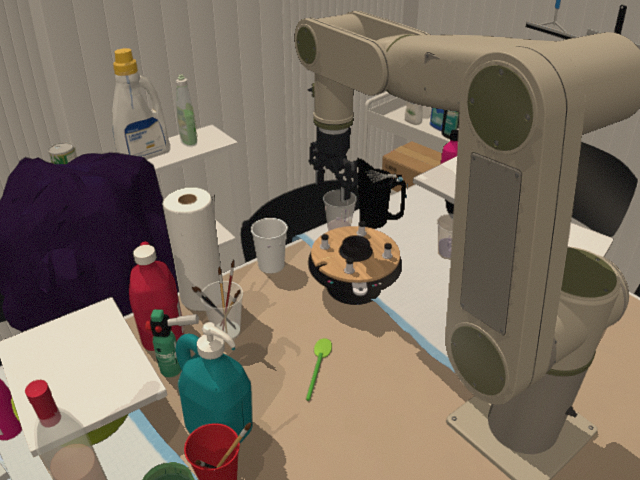

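View pics/side0.png

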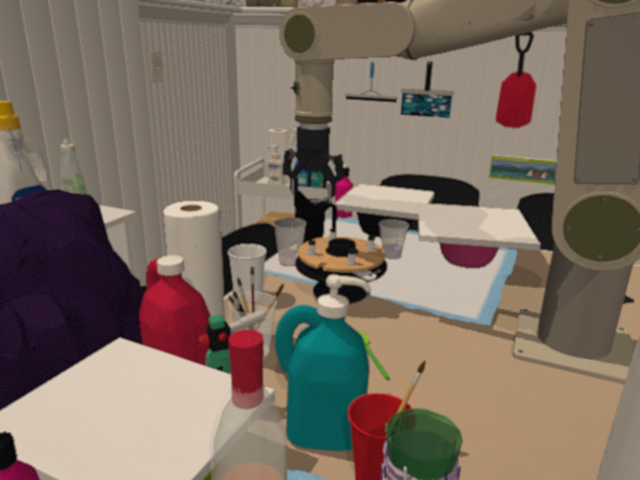

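View pics/wrist0.png

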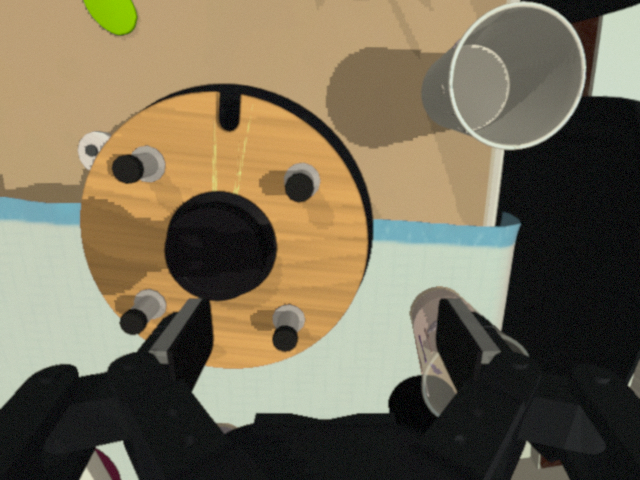

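```bash
cat > h.py <<'E'
import numpy as np, cv2
from bench import *
from scipy.spatial.transform import Rotation as Rn
def wpose(s):
    T=np.eye(4);T[:3,:3]=Rn.from_euler('xyz',s['tcp_rot'],degrees=True).as_matrix();T[:3,3]=s['tool_pos'];return T
def cam(n,s=None):
    c=camera_model(n)
    P=c['pose'] if 'pose' in c else wpose(s)@c['T_tool_cam']
    return c['intrinsics'],c['dist_coeffs'],P
def back(px,z,C):
    K,d,P=C
    u=cv2.undistortPoints(np.array(px,float).reshape(-1,1,2),K,d).reshape(-1,2)
    r=np.c_[u,np.ones(len(u))]@P[:3,:3].T
    return P[:3,3]+r*((np.broadcast_to(z,len(u))-P[2,3])/r[:,2])[:,None]
def proj(X,C):
    K,d,P=C;Q=np.linalg.inv(P)
    return cv2.projectPoints(np.array(X,float).reshape(-1,3),cv2.Rodrigues(Q[:3,:3])[0],Q[:3,3],K,d)[0].reshape(-1,2)
E
python3 - <<'E'
import cv2
a=cv2.imread('pics/wrist0.png')
cv2.imwrite('pics/w0a.png',cv2.resize(a[70:270,60:320],None,fx=3,fy=3,interpolation=cv2.INTER_CUBIC))
E
```

```text
(no output)
```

View pics/w0a.png

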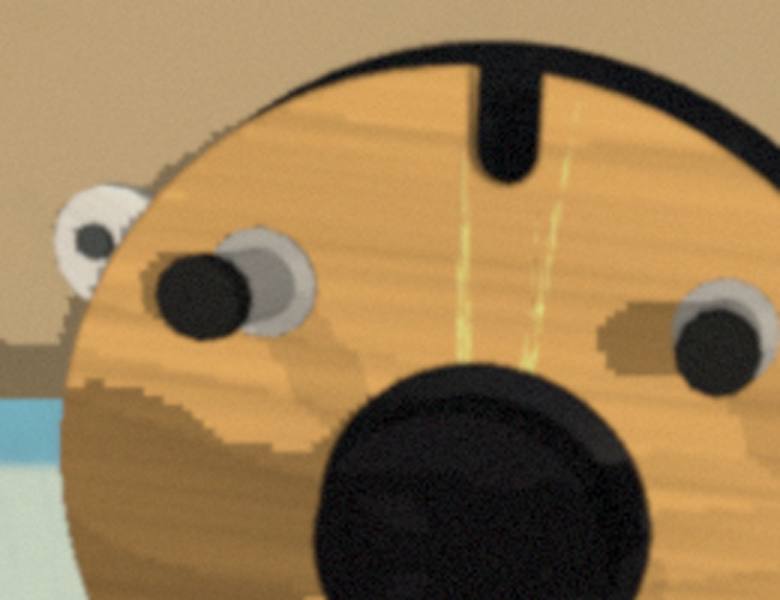

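```bash
python3 - <<'E'
from h import *
s=sense();C=cam('wrist',s)
p=back([(127.7,169),(299.3,187.3),(285,338),(133.5,321)],142.5,C)
print(p.round(1)); c=p.mean(0);print('c',c)
for q in p: d=q-c;print(np.hypot(*d[:2]),np.degrees(np.arctan2(d[1],d[0])))
n=back([(230.3,92.7),(229.3,126)],110.5,C);print(n)
for q in n: d=q-c;print(np.hypot(*d[:2]),np.degrees(np.arctan2(d[1],d[0])))
for z in(85,90,93):
  a=back([(91.7,150.3),(78,151)],z,C)
  for q in a: d=q-c;print(z,q,np.hypot(*d[:2]),np.degrees(np.arctan2(d[1],d[0])))
print('cap',back([(221,240)],133.5,C))
print(proj([c+[0,0,-9]],C))
E
```

```text
[[481.6  45.6 142.5]
 [585.4  34.1 142.5]
 [573.7 -69.4 142.5]
 [470.2 -57.4 142.5]]
c [527.74088602 -11.7654241  142.5       ]
73.63439334226175 128.76455960369793
73.69348077758845 38.46993162698591
73.7195272414553 -51.4501564036792
73.41770657901763 -141.59721138003957
[[539.56150614  90.6597702  110.5       ]
 [537.61886154  69.68029283 110.5       ]]
103.10503134226856 83.41676993392394
82.04254510202513 83.08477437992174
85 [425.68274235  53.08553361  85.        ] 120.91944179922088 147.5668379612446
85 [414.79079115  52.74222625  85.        ] 130.07290603464236 150.26860434915244
90 [428.73459549  53.43426686  90.        ] 118.546384442663 146.6334618506305
90 [418.03237025  53.09693954  90.        ] 127.44836071874256 149.40737991045992
93 [430.56570738  53.64350681  93.        ] 117.13813890307377 146.05537391636898
93 [419.97731771  53.30976752  93.        ] 125.88791530387809 148.87347940983582
cap [[532.85296097  -2.12138896 133.5       ]]
[[214.48145551 253.87609971]]
```

```bash
python3 - <<'E'
from h import *
C=cam('scene')
for n,p,z in [('white top',(269,230),118),('talltop',(340,200),120),('jug base',(373,222),0),('jugtop',(377,168),198),('short top',(449,222),100),('brush top',(222,294),100),('brush base',(222,332),0)]:
    print(n,back([p],z,C).round(0))
a=cv2.imread('pics/scene0.png')
cv2.imwrite('pics/s0a.png',cv2.resize(a[130:350,180:500],None,fx=2.5,fy=2.5,interpolation=cv2.INTER_CUBIC))
E
```

```text
white top [[713. 106. 118.]]
talltop [[ 712. -119.  120.]]
jug base [[ 709. -242.    0.]]
jugtop [[ 680. -216.  198.]]
short top [[ 483. -297.  100.]]
brush top [[595. 308. 100.]]
brush base [[587. 324.   0.]]
```

View pics/s0a.png

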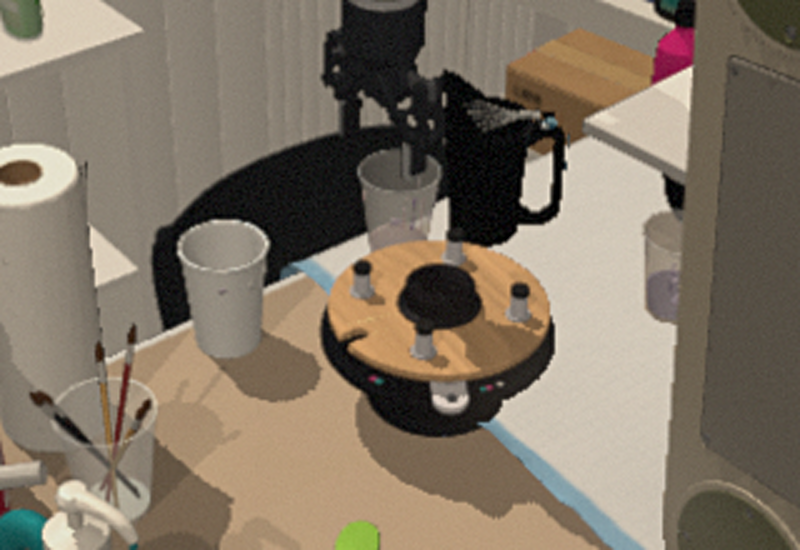

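```bash
python3 - <<'E'
from h import *
s=sense();W=cam('wrist',s);C=cam('scene')
def ray(px,c):
    a=back([px],100,c)[0];o=c[2][:3,3];d=a-o;return o,d/np.linalg.norm(d)
for wp,sp in [((91.7,150.3),(361.5,292)),((127.7,169),(180+423/2.5,130+326/2.5)),((299.3,187.3),(180+362/2.5,130+268/2.5)),((285,338),(180+455/2.5,130+236/2.5)),((133.5,321),(180+520/2.5,130+290/2.5))]:
    o1,d1=ray(wp,W);o2,d2=ray(sp,C)
    t=np.linalg.lstsq(np.c_[d1,-d2],o2-o1,rcond=None)[0]
    print((o1+t[0]*d1).round(1),(o2+t[1]*d2).round(1))
E
```

```text
[426.5  53.2  86.4] [426.   52.2  86.7]
[479.8  45.2 139. ] [479.7  45.1 139.1]
[585.1  33.2 137.1] [584.5  32.2 137.3]
[572.9 -73.5 135.9] [572.8 -73.9 136.1]
[467.4 -60.2 137.5] [467.  -61.5 138.4]
```

>>> step_arm([
  {"grip": 0,"tx": 3,"ty": -3},
  {"grip": 0,"tx": 3,"ty": -3},
  {"grip": 0,"tx": 2,"ty": -3},
  {"grip": 0,"ty": -3},
  {"grip": 0},
  {"grip": 0},
  {"grip": 0},
], newtons=20)

```text
invalid input
```

>>> step_arm([
  {"grip": 0.0,"tx": 3,"ty": -3,"tz": 0,"ax": 0,"ay": 0,"az": 0},
  {"grip": 0.0,"tx": 3,"ty": -3,"tz": 0,"ax": 0,"ay": 0,"az": 0},
  {"grip": 0.0,"tx": 2,"ty": -3,"tz": 0,"ax": 0,"ay": 0,"az": 0},
  {"grip": 0.0,"tx": 0,"ty": -3,"tz": 0,"ax": 0,"ay": 0,"az": 0},
  {"grip": 0.0,"tx": 0,"ty": 0,"tz": 0,"ax": 0,"ay": 0,"az": 0},
  {"grip": 0.0,"tx": 0,"ty": 0,"tz": 0,"ax": 0,"ay": 0,"az": 0},
], newtons=20)

```text
time: 0.65
tool_pos: [479.8, 79.4, 231.0]
tcp_rot: [-180.0, 0.0, 90.1]
ft_force: [-0.0, -0.0, 0.0]
finger_gap: 12.3
```

```bash
python3 - <<'E'
from h import *
s=sense();print(s['tool_pos'],s['tcp_rot'],s['finger_gap'])
cv2.imwrite("pics/w1.png",snapshot('wrist')[:,:,::-1])
E
```

```text
[479.82369901  79.40834843 231.03652167] [-1.79997541e+02  5.04271370e-03  9.00695532e+01] 12.288715220739247
```

View pics/w1.png

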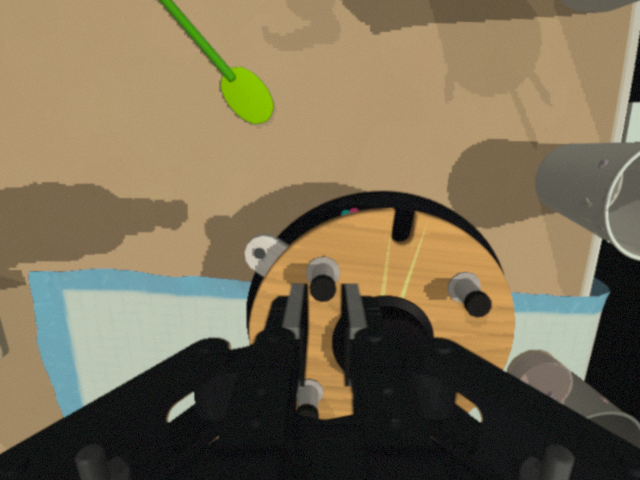

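>>> step_arm([
  {"grip": 0.0,"tx": -1.85,"ty": 3.4,"tz": 0,"ax": 0,"ay": 0,"az": -5},
  {"grip": 0.0,"tx": 0,"ty": 0,"tz": 0,"ax": 0,"ay": 0,"az": -5},
  {"grip": 0.0,"tx": 0,"ty": 0,"tz": 3,"ax": 0,"ay": 0,"az": 0},
  {"grip": 0.0,"tx": 0,"ty": 0,"tz": 3,"ax": 0,"ay": 0,"az": 0},
  {"grip": 0.0,"tx": 0,"ty": 0,"tz": 3,"ax": 0,"ay": 0,"az": 0},
  {"grip": 0.0,"tx": 0,"ty": 0,"tz": 0,"ax": 0,"ay": 0,"az": 0},
  {"grip": 0.0,"tx": 0,"ty": 0,"tz": 0,"ax": 0,"ay": 0,"az": 0},
])

```text
time: 1.28
tool_pos: [514.2, 60.0, 139.7]
tcp_rot: [-179.8, -0.0, 100.0]
ft_force: [0.3, 0.2, 0.5]
finger_gap: -0.1
```

```bash
python3 - <<'E'
from h import *
s=sense();print(s['tool_pos'],s['tcp_rot'],s['finger_gap'],s['ft_force'])
a=snapshot('scene')[:,:,::-1]
cv2.imwrite('pics/s2.png',cv2.resize(a[130:350,180:500],None,fx=2.5,fy=2.5,interpolation=cv2.INTER_CUBIC))
cv2.imwrite("pics/w2.png",snapshot('wrist')[:,:,::-1])
E
```

```text
[514.24821435  59.95766069 139.74880494] [-1.79750428e+02 -3.63961181e-02  9.99523448e+01] -0.07574724168704641 [0.26066534 0.20099532 0.5296036 ]
```

View pics/s2.png

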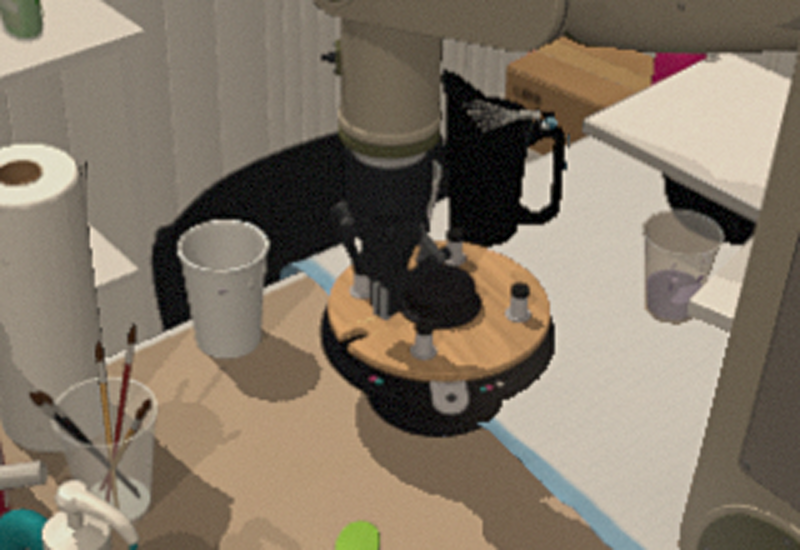

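View pics/w2.png

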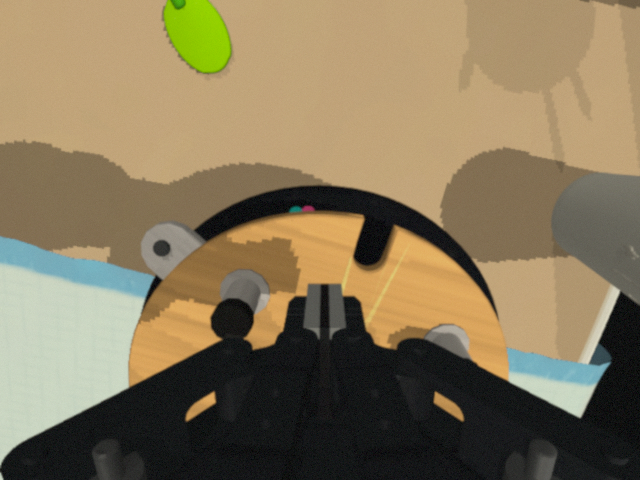

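>>> step_arm([
  {"grip": 0.0,"tx": 0,"ty": 0,"tz": 1,"ax": 0,"ay": 0,"az": 0},
  {"grip": 0.0,"tx": 0,"ty": 0,"tz": 0.9,"ax": 0,"ay": 0,"az": 0},
  {"grip": 0.0,"tx": -0.018,"ty": -0.523,"tz": 0,"ax": 0,"ay": 0,"az": -4},
  {"grip": 0.0,"tx": -0.018,"ty": -0.523,"tz": 0,"ax": 0,"ay": 0,"az": -4},
  {"grip": 0.0,"tx": -0.018,"ty": -0.523,"tz": 0,"ax": 0,"ay": 0,"az": -4},
  {"grip": 0.0,"tx": -0.018,"ty": -0.523,"tz": 0,"ax": 0,"ay": 0,"az": -4},
  {"grip": 0.0,"tx": -0.018,"ty": -0.523,"tz": 0,"ax": 0,"ay": 0,"az": -4},
  {"grip": 0.0,"tx": -0.018,"ty": -0.523,"tz": 0,"ax": 0,"ay": 0,"az": -4},
])

```text
time: 2.05
tool_pos: [486.5, 48.9, 122.6]
tcp_rot: [179.9, 0.0, 124.2]
ft_force: [1.5, -0.2, 0.2]
finger_gap: -0.3
```

```bash
python3 - <<'E'
from h import *
s=sense();print(s['tool_pos'],s['tcp_rot'],s['finger_gap'],s['ft_force'])
cv2.imwrite("pics/w3.png",snapshot('wrist')[:,:,::-1])
E
```

```text
[486.47263856  48.85462771 122.62967179] [1.79922760e+02 4.15427046e-02 1.24210473e+02] -0.25672325357079556 [ 1.54615544 -0.15476911  0.163483  ]
```

View pics/w3.png

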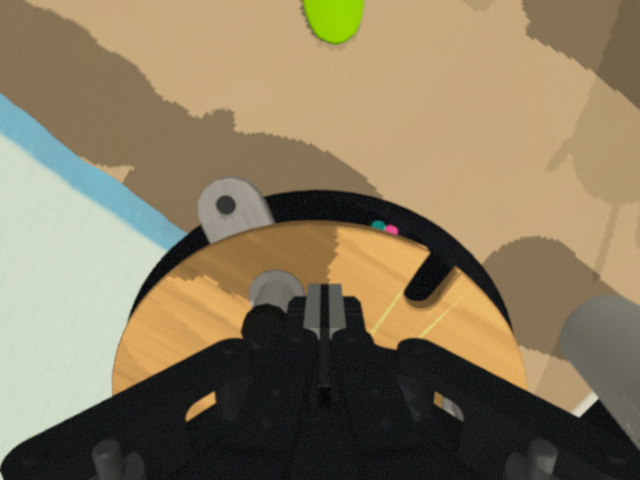

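```bash
cat > m.py <<'E'
from h import *
def meas(notch_pts,arm_pts,c,C):
    for q in back(notch_pts,110.5,C):
        d=q-[*c,0];print('notch',q.round(1),np.hypot(*d[:2]).round(1),np.degrees(np.arctan2(d[1],d[0])).round(2))
    for z in (86,93):
      for q in back(arm_pts,z,C):
        d=q-[*c,0];print('arm',z,q.round(1),np.hypot(*d[:2]).round(1),np.degrees(np.arctan2(d[1],d[0])).round(2))
E
python3 - <<'E'
from m import *
s=sense();C=cam('wrist',s)
meas([(424,292),(444,258)],[(226,204)],(527.5,-12.5),C)
E
```

```text
notch [522.8  73.9 110.5] 86.6 93.1
notch [519.9  91.2 110.5] 104.0 94.18
arm 86 [428.9  50.8  86. ] 117.2 147.29
arm 93 [429.5  53.1  93. ] 117.9 146.19
```

>>> step_arm([
  {"grip": 0.0,"tx": -0.018,"ty": -0.523,"tz": 0,"ax": 0,"ay": 0,"az": -4},
  {"grip": 0.0,"tx": -0.018,"ty": -0.523,"tz": 0,"ax": 0,"ay": 0,"az": -4},
  {"grip": 0.0,"tx": -0.018,"ty": -0.523,"tz": 0,"ax": 0,"ay": 0,"az": -4},
  {"grip": 0.0,"tx": -0.018,"ty": -0.523,"tz": 0,"ax": 0,"ay": 0,"az": -4},
  {"grip": 0.0,"tx": -0.018,"ty": -0.523,"tz": 0,"ax": 0,"ay": 0,"az": -4},
  {"grip": 0.0,"tx": -0.018,"ty": -0.523,"tz": 0,"ax": 0,"ay": 0,"az": -4},
  {"grip": 0.0,"tx": -0.018,"ty": -0.523,"tz": 0,"ax": 0,"ay": 0,"az": -4},
  {"grip": 0.0,"tx": -0.018,"ty": -0.523,"tz": 0,"ax": 0,"ay": 0,"az": -4},
])

```text
time: 2.77
tool_pos: [459.8, 17.2, 122.5]
tcp_rot: [180.0, 0.0, 156.1]
ft_force: [-0.3, 1.4, 0.6]
finger_gap: -0.2
```

>>> step_arm([
  {"grip": 0.0,"tx": -0.018,"ty": -0.523,"tz": 0,"ax": 0,"ay": 0,"az": -4},
  {"grip": 0.0,"tx": -0.018,"ty": -0.523,"tz": 0,"ax": 0,"ay": 0,"az": -4},
  {"grip": 0.0,"tx": -0.009,"ty": -0.26,"tz": 0,"ax": 0,"ay": 0,"az": -2},
  {"grip": 0.0,"tx": 0,"ty": 0,"tz": 0,"ax": 0,"ay": 0,"az": 0},
])

```text
time: 3.1
tool_pos: [455.6, 4.4, 122.4]
tcp_rot: [-180.0, 0.0, 166.0]
ft_force: [0.8, 0.6, 0.3]
finger_gap: 0.0
```

```bash
python3 - <<'E'
from h import *
s=sense();print(s['tool_pos'],s['tcp_rot'],s['finger_gap'],s['ft_force'])
cv2.imwrite("pics/w4.png",snapshot('wrist')[:,:,::-1])
E
```

```text
[455.6153716    4.43380822 122.44976256] [-1.79999278e+02  4.48174854e-02  1.65983975e+02] 0.027309307643538568 [0.78189493 0.6380493  0.29498323]
```

View pics/w4.png

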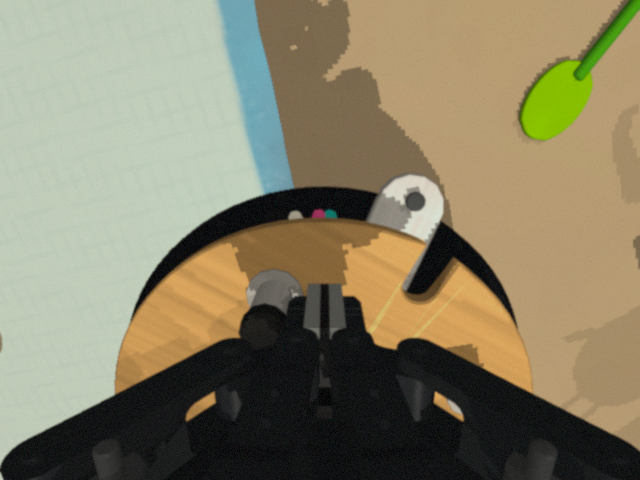

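```bash
python3 - <<'E'
from m import *
s=sense();C=cam('wrist',s)
meas([(423,286),(445,254)],[(415,201)],(527.5,-12.5),C)
E
```

```text
notch [464.3  47.7 110.5] 87.3 136.39
notch [451.9  59.4 110.5] 104.3 136.41
arm 86 [432.5  55.5  86. ] 116.9 144.39
arm 93 [430.7  54.3  93. ] 117.6 145.41
```

>>> step_arm([
  {"grip": 0.0,"tx": -0.009,"ty": -0.26,"tz": 0,"ax": 0,"ay": 0,"az": -2},
  {"grip": 0.0,"tx": -0.009,"ty": -0.26,"tz": 0,"ax": 0,"ay": 0,"az": -2},
  {"grip": 0.0,"tx": -0.009,"ty": -0.26,"tz": 0,"ax": 0,"ay": 0,"az": -2},
  {"grip": 0.0,"tx": -0.009,"ty": -0.26,"tz": 0,"ax": 0,"ay": 0,"az": -2},
  {"grip": 0.0,"tx": 0,"ty": 0,"tz": 0,"ax": 0,"ay": 0,"az": 0},
  {"grip": 0.0,"tx": 0,"ty": 0,"tz": 0,"ax": 0,"ay": 0,"az": 0},
])

```text
time: 3.65
tool_pos: [454.0, -5.3, 122.4]
tcp_rot: [180.0, 0.0, 173.8]
ft_force: [0.0, 0.3, -0.6]
finger_gap: -0.1
```

```bash
python3 - <<'E'
from h import *
s=sense();print(s['tool_pos'],s['tcp_rot'],s['finger_gap'],s['ft_force'])
a=snapshot('wrist')[:,:,::-1]
cv2.imwrite("pics/w5.png",a)
cv2.imwrite('pics/w5a.png',cv2.resize(a[170:330,300:500],None,fx=4,fy=4-.25,interpolation=cv2.INTER_CUBIC))
E
```

```text
[453.97191143  -5.34930987 122.37593281] [1.79997296e+02 2.33604120e-02 1.73842084e+02] -0.09915549318046471 [ 0.01971206  0.32293646 -0.59711876]
```

View pics/w5a.png

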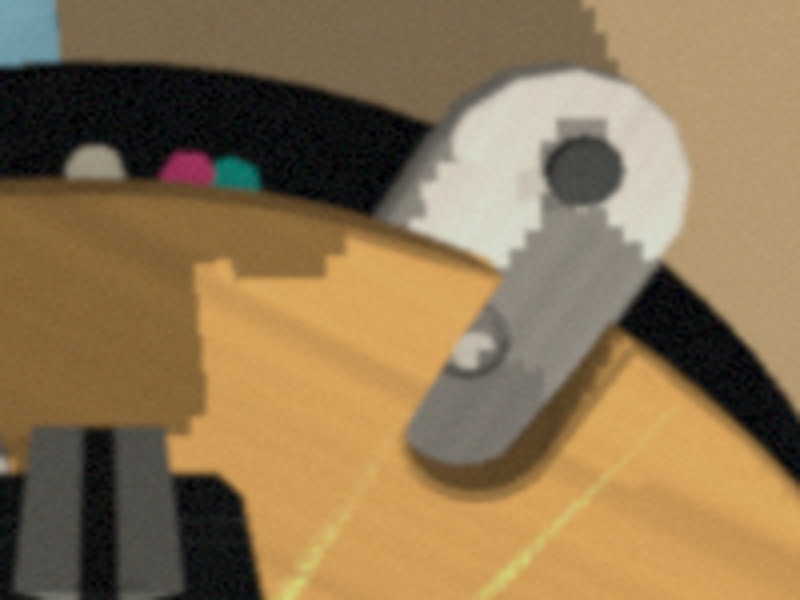

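```bash
python3 - <<'E'
from m import *
s=sense();C=cam('wrist',s)
f=lambda p:[(300+x/4,170+y/3.75) for x,y in p]
c=np.array([527.5,-12.5])
for n,p,z in [('L',[(500,275),(455,355),(415,425)],110.5),('R',[(640,345),(595,415),(550,470)],110.5),('pin',[(475,348)],98.5),('ring',[(475,338)],90)]:
  for q in back(f(p),z,C):
    d=q[:2]-c;print(n,q.round(1),np.hypot(*d).round(1),np.degrees(np.arctan2(d[1],d[0])).round(2))
E
```

```text
L [436.9  39.9 110.5] 104.7 149.96
L [446.   34.8 110.5] 94.2 149.88
L [454.2  30.1 110.5] 84.7 149.83
R [447.   54.7 110.5] 104.9 140.13
R [455.2  49.8 110.5] 95.4 139.27
R [461.7  44.7 110.5] 87.2 139.01
pin [450.3  39.6  98.5] 93.1 145.99
ring [452.4  41.5  90. ] 92.5 144.27
```

>>> step_arm([
  {"grip": 0.0,"tx": -0.003,"ty": -0.09,"tz": 0,"ax": 0,"ay": 0,"az": -0.7},
  {"grip": 0.0,"tx": -0.003,"ty": -0.09,"tz": 0,"ax": 0,"ay": 0,"az": -0.7},
  {"grip": 0.0,"tx": 0,"ty": 0,"tz": 0,"ax": 0,"ay": 0,"az": 0},
  {"grip": 0.0,"tx": 0,"ty": 0,"tz": 0,"ax": 0,"ay": 0,"az": 0},
])

```text
time: 4.03
tool_pos: [453.6, -7.3, 122.3]
tcp_rot: [-180.0, 0.0, 175.4]
ft_force: [-0.1, -0.2, -0.3]
finger_gap: 0.1
```

```bash
python3 - <<'E'
from h import *
s=sense();print(s['tool_pos'],s['tcp_rot'],s['finger_gap'],s['ft_force'])
a=snapshot('wrist')[:,:,::-1]
cv2.imwrite("pics/w6.png",a)
cv2.imwrite('pics/w6a.png',cv2.resize(a[170:330,300:500],None,fx=4,fy=4-.25,interpolation=cv2.INTER_CUBIC))
E
```

```text
[453.64251879  -7.27012873 122.32045527] [-1.79999536e+02  2.37707563e-03  1.75381645e+02] 0.13883891483516275 [-0.05003289 -0.18010255 -0.31063932]
```

View pics/w6a.png

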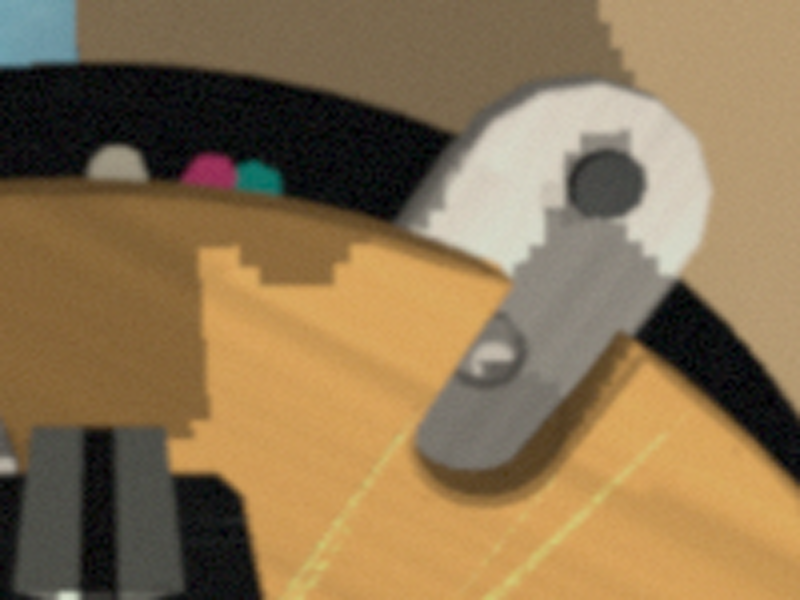

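```bash
python3 - <<'E'
from m import *
s=sense();C=cam('wrist',s)
f=lambda p:[(300+x/4,170+y/3.75) for x,y in p]
c=np.array([527.5,-12.5])
for n,p,z in [('L',[(508,286),(465,360),(425,425)],110.5),('R',[(648,352),(605,418),(560,475)],110.5),('pin',[(493,356)],98.5),('ring',[(491,350)],90),('hole',[(605,183)],86)]:
  for q in back(f(p),z,C):
    d=q[:2]-c;print(n,q.round(1),np.hypot(*d).round(1),np.degrees(np.arctan2(d[1],d[0])).round(2))
E
```

```text
L [436.7  38.3 110.5] 104.0 150.79
L [445.3  33.6 110.5] 94.2 150.71
L [453.1  29.2 110.5] 85.3 150.77
R [446.   53.4 110.5] 104.8 141.05
R [453.8  48.9 110.5] 95.9 140.21
R [460.7  44.  110.5] 87.5 139.77
pin [450.   39.5  98.5] 93.4 146.12
ring [452.6  41.4  90. ] 92.3 144.26
hole [432.4  56.3  86. ] 117.3 144.1
```

>>> step_arm([
  {"grip": 0.0,"tx": 0,"ty": 1.5,"tz": 0,"ax": 0,"ay": 0,"az": 0},
  {"grip": 0.0,"tx": 0,"ty": 0,"tz": -3,"ax": 0,"ay": 0,"az": 0},
  {"grip": 0.0,"tx": 0,"ty": 0,"tz": -3,"ax": 0,"ay": 0,"az": 0},
  {"grip": 0.0,"tx": -3.71,"ty": -0.72,"tz": 0,"ax": 0,"ay": 0,"az": 0},
  {"grip": 0.0,"tx": -3.7,"ty": -0.71,"tz": 0,"ax": 0,"ay": 0,"az": 0},
  {"grip": 0.0,"tx": 0,"ty": 0,"tz": 0,"ax": 0,"ay": 0,"az": 0},
  {"grip": 0.0,"tx": 0,"ty": 0,"tz": 0,"ax": 0,"ay": 0,"az": 0},
])

```text
time: 4.67
tool_pos: [528.0, -12.9, 180.8]
tcp_rot: [180.0, -0.2, 175.3]
ft_force: [-0.2, 0.5, -0.1]
finger_gap: -0.2
```

```bash
python3 - <<'E'
from h import *
s=sense();print(s['time'],s['tool_pos'],s['tcp_rot'],s['finger_gap'],s['ft_force'])
a=snapshot('wrist')[:,:,::-1]
cv2.imwrite("pics/w7.png",a)
a=snapshot('scene')[:,:,::-1]
cv2.imwrite('pics/s7.png',cv2.resize(a[130:350,180:500],None,fx=2.5,fy=2.5,interpolation=cv2.INTER_CUBIC))
E
```

```text
4.6667 [527.9521977  -12.92638981 180.82450785] [ 1.79996421e+02 -1.67002100e-01  1.75343570e+02] -0.16760017034234434 [-0.22242152  0.49128177 -0.06158093]
```

View pics/w7.png

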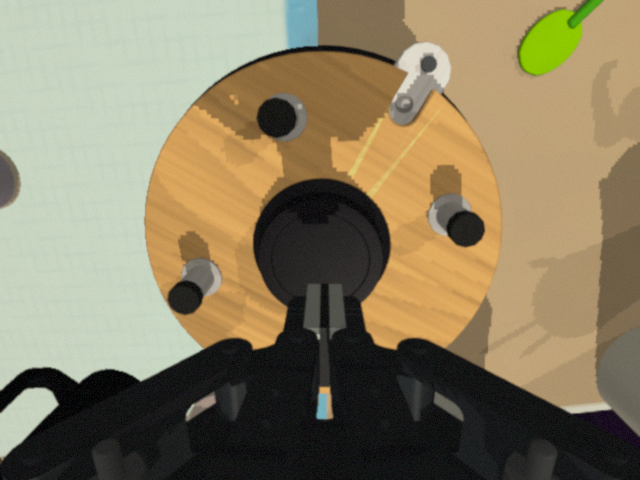

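View pics/s7.png

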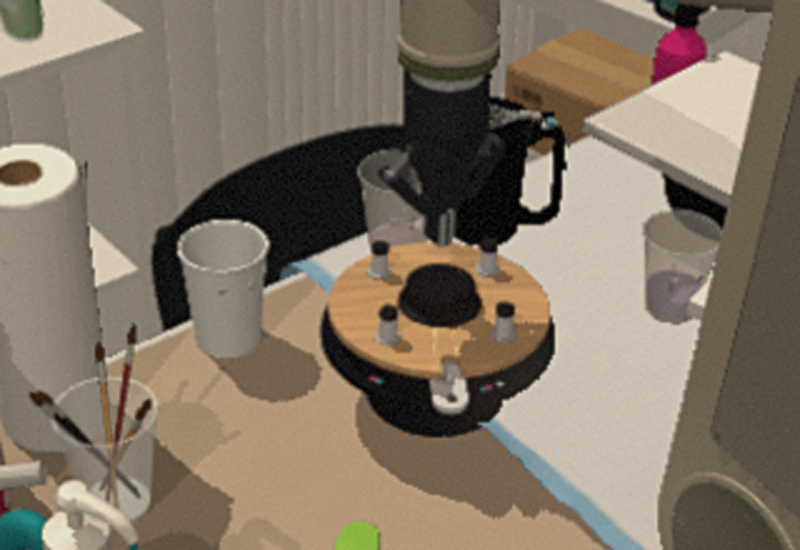

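```bash
python3 - <<'E'
from m import *
s=sense();C=cam('wrist',s)
print(back([(321,252)],133.5,C), proj([(527.5,-12.5,133.5)],C))
p=back([(277,117),(465,228),(186,297)],142.5,C);print(p)
# circle center from 3 posts: opposite pair 465,228 and 186,297? 
from itertools import combinations
c=(p[1]+p[2])/2
for i,j in combinations(range(3),2): print(i,j,((p[i]+p[j])/2).round(1),np.linalg.norm(p[i]-p[j]).round(1))
a=cv2.imread('pics/w7.png')
cv2.imwrite('pics/w7a.png',cv2.resize(a[30:150,360:480],None,fx=5,fy=5,interpolation=cv2.INTER_CUBIC))
E
```

```text
[[521.50723949 -13.08496643 133.5       ]] [[323.04517549 262.60997352]]
[[452.29488022 -27.29583977 142.5       ]
 [511.70605843  59.06565521 142.5       ]
 [537.55963268 -85.04462647 142.5       ]]
0 1 [482.   15.9 142.5] 104.8
0 2 [494.9 -56.2 142.5] 103.0
1 2 [524.6 -13.  142.5] 146.4
```

View pics/w7a.png

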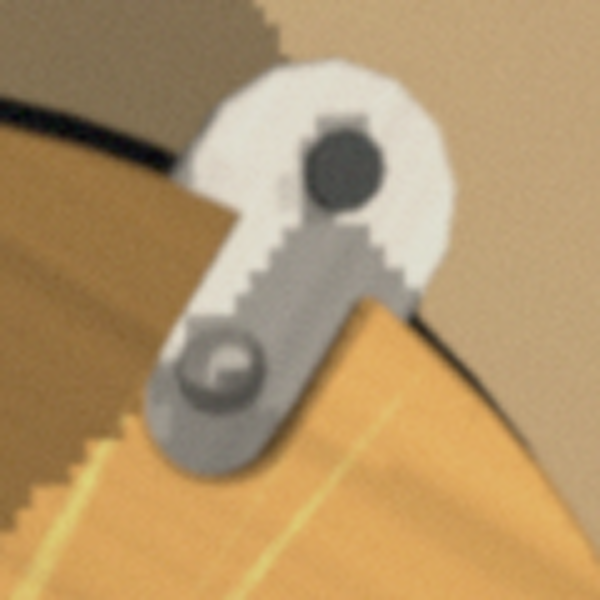

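>>> step_arm([
  {"grip": 0.0,"tx": 0.15,"ty": 0,"tz": 2,"ax": 0,"ay": 0,"az": 0},
  {"grip": 0.0,"tx": 0,"ty": 0,"tz": 2,"ax": 0,"ay": 0,"az": 0},
  {"grip": 0.0,"tx": 0,"ty": 0,"tz": 0.3,"ax": 0,"ay": 0,"az": 0},
  {"grip": 0.0,"tx": 0,"ty": 0,"tz": 0.2,"ax": 0,"ay": 0,"az": 0},
  {"grip": 0.0,"tx": 0,"ty": 0,"tz": 0.1,"ax": 0,"ay": 0,"az": 0},
  {"grip": 0.0,"tx": 0,"ty": 0,"tz": 0.1,"ax": 0,"ay": 0,"az": 0},
  {"grip": 0.0,"tx": 0,"ty": 0,"tz": 0.0,"ax": 0,"ay": 0,"az": 0},
])

```text
time: 5.35
tool_pos: [526.7, -12.4, 136.6]
tcp_rot: [-180.0, 0.1, 175.4]
ft_force: [0.1, -0.1, -0.0]
finger_gap: 0.1
```

>>> step_arm([
  {"grip": 0.0,"tx": 0,"ty": 0,"tz": 0.1,"ax": 0,"ay": 0,"az": 0},
  {"grip": 0.0,"tx": 0,"ty": 0,"tz": 0.1,"ax": 0,"ay": 0,"az": 0},
  {"grip": 0.0,"tx": 0,"ty": 0,"tz": 0.1,"ax": 0,"ay": 0,"az": 0},
  {"grip": 0.0,"tx": 0,"ty": 0,"tz": 0.1,"ax": 0,"ay": 0,"az": 0},
  {"grip": 0.0,"tx": 0,"ty": 0,"tz": 0.1,"ax": 0,"ay": 0,"az": 0},
])

```text
time: 5.77
tool_pos: [527.8, -12.6, 132.9]
tcp_rot: [-180.0, 0.2, 175.4]
ft_force: [-0.1, -0.6, 10.4]
finger_gap: -0.0
```

Contact at about the expected cap height, with 10 N building; I'll press on gradually.

>>> step_arm([
  {"grip": 0.0,"tx": 0,"ty": 0,"tz": 0.1,"ax": 0,"ay": 0,"az": 0},
  {"grip": 0.0,"tx": 0,"ty": 0,"tz": 0.1,"ax": 0,"ay": 0,"az": 0},
  {"grip": 0.0,"tx": 0,"ty": 0,"tz": 0.1,"ax": 0,"ay": 0,"az": 0},
])

```text
time: 6.02
tool_pos: [526.6, -12.4, 127.9]
tcp_rot: [180.0, 0.1, 175.4]
ft_force: [-0.5, 0.0, -0.7]
finger_gap: -0.0
```

>>> step_arm([
  {"grip": 0.0,"tx": 0,"ty": 0,"tz": 0.1,"ax": 0,"ay": 0,"az": 0},
  {"grip": 0.0,"tx": 0,"ty": 0,"tz": 0.1,"ax": 0,"ay": 0,"az": 0},
  {"grip": 0.0,"tx": 0,"ty": 0,"tz": 0.1,"ax": 0,"ay": 0,"az": 0},
  {"grip": 0.0,"tx": 0,"ty": 0,"tz": 0.1,"ax": 0,"ay": 0,"az": 0},
  {"grip": 0.0,"tx": 0,"ty": 0,"tz": 0.0,"ax": 0,"ay": 0,"az": 0},
])

```text
time: 6.43
tool_pos: [525.9, -12.4, 125.0]
tcp_rot: [-180.0, -0.0, 175.4]
ft_force: [-9.0, 1.2, 17.6]
finger_gap: -0.3
```

>>> step_arm([
  {"grip": 0.0,"tx": 0,"ty": 0,"tz": -1,"ax": 0,"ay": 0,"az": 0},
  {"grip": 0.0,"tx": 0,"ty": 0,"tz": -2.5,"ax": 0,"ay": 0,"az": 0},
  {"grip": 0.0,"tx": 0,"ty": 0,"tz": -3,"ax": 0,"ay": 0,"az": 0},
  {"grip": 0.0,"tx": 0,"ty": 0,"tz": -3,"ax": 0,"ay": 0,"az": 0},
  {"grip": 0.0,"tx": 0,"ty": 0,"tz": 0,"ax": 0,"ay": 0,"az": 0},
  {"grip": 0.0,"tx": 0,"ty": 0,"tz": 0,"ax": 0,"ay": 0,"az": 0},
  {"grip": 0.0,"tx": 0,"ty": 0,"tz": 0,"ax": 0,"ay": 0,"az": 0},
])

```text
time: 7.02
tool_pos: [525.9, -12.4, 217.8]
tcp_rot: [-180.0, -0.0, 175.4]
ft_force: [0.2, 0.6, -0.8]
finger_gap: 0.0
```

```bash
python3 - <<'E'
from h import *
s=sense();print(s['time'],s['tool_pos'],s['tcp_rot'],s['finger_gap'],s['ft_force'])
a=snapshot('wrist')[:,:,::-1]
cv2.imwrite("pics/w8.png",a)
a=snapshot('scene')[:,:,::-1]
cv2.imwrite('pics/s8.png',cv2.resize(a[130:350,180:500],None,fx=2.5,fy=2.5,interpolation=cv2.INTER_CUBIC))
a=snapshot('side')[:,:,::-1]
cv2.imwrite('pics/d8.png',cv2.resize(a[210:310,270:410],None,fx=5,fy=5,interpolation=cv2.INTER_CUBIC))
E
```

```text
7.0167 [525.88468797 -12.42170839 217.84016868] [-1.79998167e+02 -1.96228009e-02  1.75397320e+02] 0.011575670947030546 [ 0.18127973  0.60559467 -0.75486574]
```

View pics/w8.png

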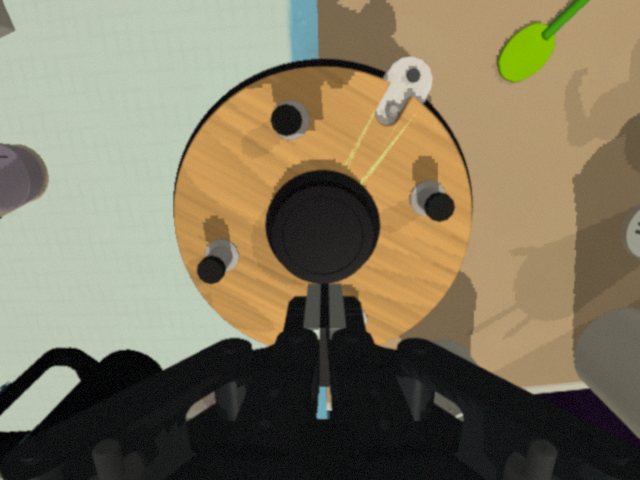

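View pics/s8.png

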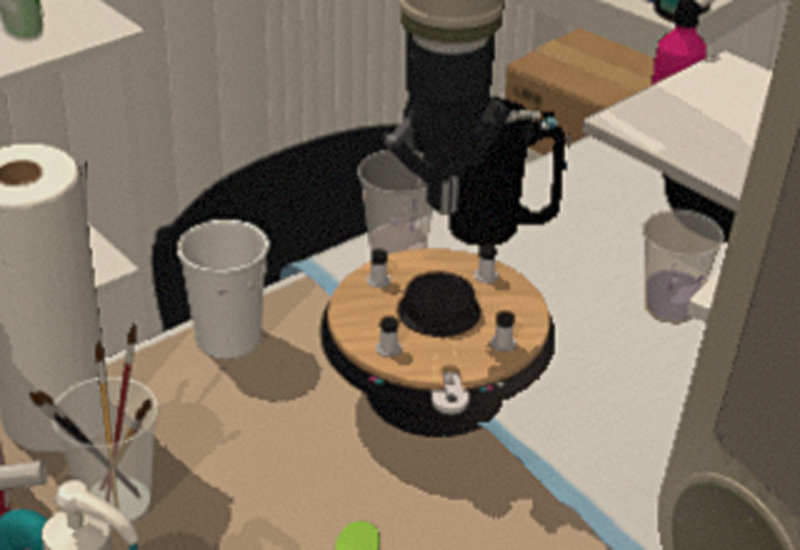

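View pics/d8.png

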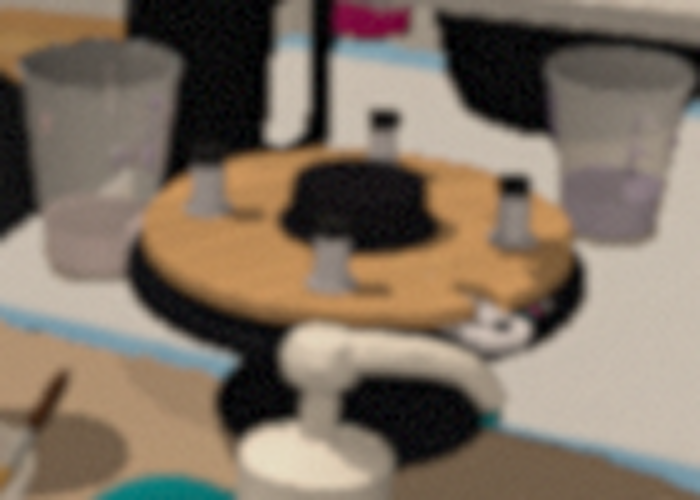

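```bash
python3 - <<'E'
from h import *
a=cv2.imread('pics/s7.png',0);b=cv2.imread('pics/s8.png',0)
S=cam('scene')
# posts in world (carrier angle ~145.5)
for ang in (190.5,280.5,10.5,100.5):
    t=np.radians(ang);x=[526.5+75*np.cos(t),-12.5+75*np.sin(t)]
    P=(proj([[*x,142.5],[*x,134.0]],S)-[180,130])*2.5
    u,v=P[0].round().astype(int)
    best=None
    sub=a[v-16:v+34,u-16:u+16]
    r=cv2.matchTemplate(b[v-26:v+64,u-24:u+24],sub,cv2.TM_CCOEFF_NORMED)
    _,m,_,l=cv2.minMaxLoc(r)
    y=r[:,l[0]];i=l[1];o=(y[i-1]-y[i+1])/(2*(y[i-1]-2*y[i]+y[i+1]))
    print(ang,P[0].round(),'predicted dv',(P[1]-P[0]).round(1),'seen',l[0]-8,round(i+o-10,2),'score',round(m,3))
cv2.imwrite('pics/cmp8.png',np.vstack([cv2.resize(a[220:430,310:570],None,fx=1.4,fy=1.4),cv2.resize(b[220:430,310:570],None,fx=1.4,fy=1.4)]))
w=cv2.imread('pics/w8.png')
cv2.imwrite('pics/w8a.png',cv2.resize(w[40:140,350:450],None,fx=6,fy=6,interpolation=cv2.INTER_CUBIC))
E
```

```text
190.5 [503. 308.] predicted dv [-0.6  7.4] seen 0 9.51 score 0.921
280.5 [487. 241.] predicted dv [-0.5  7.2] seen -1 0.82 score 0.9
10.5 [377. 245.] predicted dv [-0.1  7.3] seen -1 8.21 score 0.822
100.5 [386. 312.] predicted dv [-0.2  7.5] seen 0 11.46 score 0.978
```

View pics/cmp8.png

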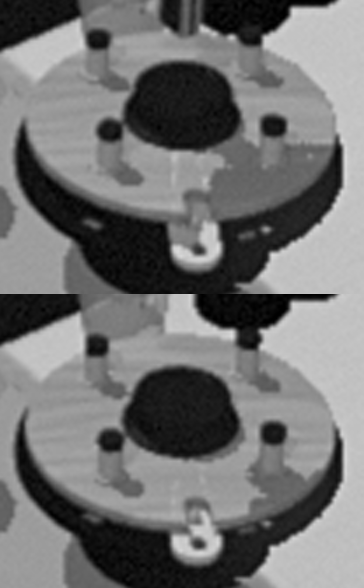

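View pics/w8a.png

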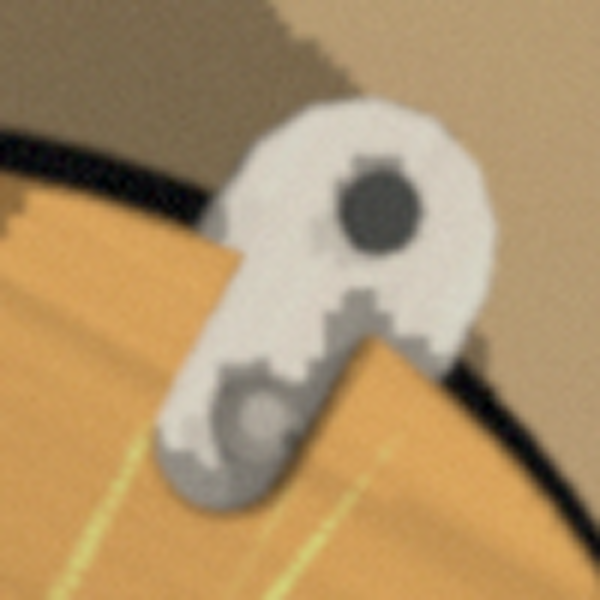

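```bash
python3 - <<'E'
from h import *
a=cv2.imread('pics/s0a.png');b=cv2.imread('pics/s8.png');c=cv2.imread('pics/s7.png')
f=lambda i:cv2.resize(i[225:425,315:565],None,fx=1.45,fy=1.45,interpolation=cv2.INTER_CUBIC)
m=np.vstack([np.hstack([f(a),f(c)]),np.hstack([f(b),f(b)*0])])
for y in range(0,m.shape[0],29): m[y,::4]=(0,255,0)
cv2.imwrite('pics/cmp.png',m)
# front lower rim of wood / back rim by colour: wood mask (R-B large)
for n,i in (('s0',a),('s7',c),('s8',b)):
    d=i[:,:,2].astype(int)-i[:,:,0]
    w=((d>45)).astype(np.uint8)
    print(n,[(x,np.where(w[225:425,x])[0].min()+225,np.where(w[225:400,x])[0].max()+225) for x in (345,360,400,410,420,425,465,475,520,535)])
    ys=np.arange(280,360,10); print([(y,np.where(w[y,315:570])[0].min()+315,np.where(w[y,315:570])[0].max()+315) for y in ys])
E
```

```text
s0 [(345, np.int64(269), np.int64(399)), (360, np.int64(298), np.int64(398)), (400, np.int64(243), np.int64(374)), (410, np.int64(241), np.int64(377)), (420, np.int64(240), np.int64(379)), (425, np.int64(240), np.int64(379)), (465, np.int64(242), np.int64(379)), (475, np.int64(244), np.int64(377)), (520, np.int64(264), np.int64(360)), (535, np.int64(277), np.int64(347))]
[(np.int64(280), np.int64(336), np.int64(537)), (np.int64(290), np.int64(315), np.int64(544)), (np.int64(300), np.int64(315), np.int64(548)), (np.int64(310), np.int64(315), np.int64(549)), (np.int64(320), np.int64(315), np.int64(549)), (np.int64(330), np.int64(315), np.int64(546)), (np.int64(340), np.int64(315), np.int64(540)), (np.int64(350), np.int64(315), np.int64(532))]
s7 [(345, np.int64(269), np.int64(399)), (360, np.int64(259), np.int64(398)), (400, np.int64(245), np.int64(371)), (410, np.int64(243), np.int64(374)), (420, np.int64(242), np.int64(376)), (425, np.int64(241), np.int64(377)), (465, np.int64(245), np.int64(376)), (475, np.int64(248), np.int64(375)), (520, np.int64(266), np.int64(359)), (535, np.int
[... 452 characters left out ...]
int64(266), np.int64(398)), (400, np.int64(251), np.int64(382)), (410, np.int64(249), np.int64(385)), (420, np.int64(248), np.int64(387)), (425, np.int64(247), np.int64(387)), (465, np.int64(250), np.int64(388)), (475, np.int64(253), np.int64(385)), (520, np.int64(273), np.int64(367)), (535, np.int64(287), np.int64(355))]
[(np.int64(280), np.int64(342), np.int64(528)), (np.int64(290), np.int64(315), np.int64(538)), (np.int64(300), np.int64(315), np.int64(544)), (np.int64(310), np.int64(315), np.int64(548)), (np.int64(320), np.int64(315), np.int64(549)), (np.int64(330), np.int64(315), np.int64(548)), (np.int64(340), np.int64(315), np.int64(545)), (np.int64(350), np.int64(315), np.int64(539))]
```

View pics/cmp.png

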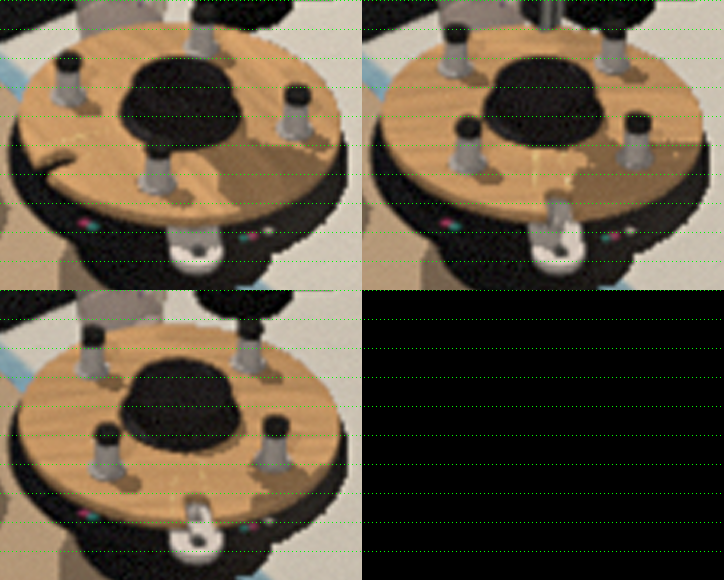

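```bash
python3 - <<'E'
from bench import *
s=sense();print(s['time'],s['tool_pos'],s['ft_force']);print(hand_in())
E
```

```text
7.1667 [525.08925163 -12.31129366 216.49984435] [ 0.50695399  0.26907083 -0.33354722]
the job is handed in; nothing more can be done
None
```

I turned the carrier about 62° counter-clockwise with the closed fingertip against a post, until the notch stood over the pin. I then pressed on the cap until it snapped down, lifted clear, and handed in at about 7.2 s. No verdict was reported.

**Seating:** With the finger on the cap at 17.6 N, the fingertip read z = 125.0 mm, the seated height. The scene picture shows the rim lower by about the same amount at every point checked, front and back. The drop matches the expected 8.5 mm, so the carrier lies level.

**Notch and pin:** The last wrist picture shows the pin inside the notch, but about 2 to 2.5 mm off its centre line (limit 6 mm).

**Checks that disagreed:**
- Two views before pressing placed the pin about 1 mm to opposite sides of the centre line.
- The drop measured at the post tops was uneven. One of those matches was clearly wrong, and the picture they were compared with showed the carrier slightly tilted. I relied on the rim comparison with the first picture instead.

**Cups and jug:** They appear where they were in the pictures. At hand-in the gripper was about 90 mm above the cap, with no contact force beyond sensor noise.

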